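# Wedge up a rocking T-section on the welding bench

### The arm

A 7-joint arm with a two-finger parallel gripper is mounted at the origin on the work surface. World frame = base frame: x ahead of the robot, y to its left, z up, the work surface at z = 0. Lengths are in m, angles in rad, forces in N, time in s.
With the tool pointing down it reaches from about 0.4 to 0.85 m from the base axis. Payload 4.5 kg.
Tool frame: the origin (TCP) lies at the very end of the fingers, on their centre line; the grasp point (between the pads) lies 19 mm behind it; z points along the fingers, y is the direction in which the jaws open and shut (so a half turn about z gives the same grasp; the last joint's range is limited). The gripper opens to 88 mm and grips with 3 to 60 N. Pads are 18 mm wide; open, the fingers measure 123 mm over their backs; the gripper's body (75 mm by 187 mm) begins 45 mm behind the grasp point.
Start: joints at [1.291, 0.689, -0.195, 1.565, 0.157, 0.902, -0.215], TCP at [0.193, -0.594, 0.239] pointing down, gripper open.
Joint ranges: [-3.01, 3.01], [-0.46, 2.08], [-1.47, 1.51], [0.13, 2.56], [-1, 4.14], [0.04, 2.09], [-2.66, 2.66]. Speed limits (rad/s): [2.57, 2.57, 3.14, 3.14, 3.14, 3.14, 3.14].

### API

Orientations are given as a unit quaternion [x, y, z, w].
In Python, from plant import telemetry, imaging, r gives the robot as it stands.
- The arm moves only by the shell command python3 -m creep 'ROWS' [FORCE]. ROWS is JSON, a list of rows, each a list of 5 numbers: the closure in counts, from 0 (fully open) to 255 (shut), then the shift along the tool's x, y, z in m, then the turn about the tool's z in degrees. In form: [[fingers, x, y, z, yaw], ...]. A call has 1 to 10 rows; each row is the pose to reach, as a shift and turn from the pose commanded when the call began, along the tool's axes at that moment; what a row does not reach only later rows make up. A row lasts 1/8 s, in which the tool goes at most 62.5 mm and 10.7 degrees, less where a joint would pass 70% of its speed; a pose out of reach is approached as far as the arm can. A call with a gripper value outside its range is refused whole. The fingers move at their own pace and stop on an object; FORCE is the grip in N (left out, the last holds). Time passes only in rows, so rows that repeat a pose let the fingers close. It gives the time, the measured TCP pose, the force and the opening at its end, in the units of the state.
- telemetry.get_state(): the state, without advancing time (a new reading comes with each control period).
- imaging.snapshot(name): name is "scene" or "top" or "wrist"; returns a dict with "image" (480x640x3 uint8, blue, green, red), "camera_matrix" (3x3 intrinsics, pixels), "distortion" ([k1, k2, p1, p2, k3] as OpenCV has them; the pictures are not rectified), "R" (3x3) and "t" (3): a world point X has camera coordinates R X + t; the wrist camera has in their place "hand_eye" (4x4, takes a point from camera to tool coordinates, whose origin is the TCP and whose axes are the flange's). Camera axes: x right, y down, z forward; pixel columns grow to the right and rows downward; lengths in m; the calibration is good to about 2 mm. A picture is of the moment at which its call begins: read the wrist's pose just before it. There is no depth.
- r.finish_job(): hands the job in, once; it reports no verdict.
Trained networks look in a picture, given as the dict that the camera call returned (one of the last four; its "shot" number tells which), for a name from the list of things; names that differ only in an ending like _2 or _b are one class to them, and where a whole thing is asked for, a point or a joint stands for the part that bears it (a point fixed in the world has none). Each returns a list of dicts, best first, with "score" (0 to 1); they miss things now and then, are a little off and sometimes report something else, mostly with a low value. They report only what shows in the picture. A call takes as long as a camera call. They do not tell look-alikes from the thing itself.
- imaging.boxes_of(picture, target): "rect" ([left, top, right, bottom] in pixels, round what is visible of it).
- imaging.trace(picture, target): "pixels" (480x640 bool, what is visible of it) and "rect" ([left, top, right, bottom] in pixels, round what is visible of it).
- imaging.place_of(picture, target): "location" ([row, column] in pixels: a listed point, or the origin of a listed thing).
The state is a dict: "clock": time; "q": joint angles; "qd": joint speeds; "joint_torque": joint torques, N m; "tool_pos": TCP position; "eef_rot": TCP orientation; "contact_force": force on the tool from outside, world axes, zero at the start; "moment": the same for the moment, N m; "opening": opening from 0.0 (shut) to 1.0 (fully open).
Only numpy, scipy, OpenCV 4.12 (cv2) and the standard library are available. Lean on these libraries where they do the work, as an engineer would, in place of code of your own. Each camera call takes 0.05 s, during which the arm holds its last target.

### The job

The welded steel T-section on the bench rocks, because the weld heat has pulled up one half of its flange. With nothing picked up, push the steel wedge thin end first under the middle of that raised edge until the T-section no longer rocks: snug, but without jacking it up or shoving it along the bench. Test it by pressing down on the raised half above the wedge, and finish while still pressing there firmly, with the T-section steady and level; leave the other things alone.

Things in the scene. Friction and masses are not known exactly. Their poses are not given: they have to be found in the camera images.
- tee: Welded steel T-section (an upright web on a flange), dark plate 8 mm thick, 170 mm long, 78 mm high, about 2.7 kg, loose on the bench. Origin: on the bench under the middle of the web. x along its length, y across, z up; the web stands at y = -4 to +4 mm. The flange (y -90 to +90 mm) lies flat from y = -90 to +10 mm; its +y half is bent up. At rest it stands level.
- weld_toe (a point): Mid-length of the flange's bend: y = +10 mm, bench height. From here the flange runs straight up to its edge at y = +90 mm, whose underside is 6 to 11 mm above the bench (unknown, even along the edge; does not yield). A press of 3 to 6 N, 10 to 30 mm in from that edge, tips the unwedged T-section about this line until the edge is down; let go, it falls back level. A firm press is 12 to 20 N.
- wedge: Bare steel wedge, 110 mm long, 45 mm wide, tapering evenly from 20 mm thick to 2 mm, 0.42 kg, flat on the bench beyond the raised edge. Origin: middle of its underside; own -y to the thin end, z up. It slides at 2 to 3 N; once it fills the gap the push rises sharply, and above about 14 N it begins to jack up or shove the T-section. It stays where left.
- wedge_tip (a point): Middle of the wedge's thin end, at its underside.
- wedge_butt (a point): Middle of the wedge's thick end face (45 mm wide, 20 mm high, upright), 10 mm above the bench: the face to push on.
- packer: Bystander: flat steel packing bar 110 x 45 x 20 mm, the same thickness all along, lying beside the wedge. Origin: middle of its underside.
- nozzle: Bystander: brass cutting nozzle 78 mm high, 24 mm across, standing on end on the other side of the wedge. Origin: middle of its underside.
- hammer: Bystander: hammer, 260 mm long, lying behind the T-section. Origin on the bench at mid-length.
- spray: Bystander: white spray can with a black cap, 160 mm high, 54 mm across, standing behind the T-section. Origin: middle of its underside.
There are look-alikes about, which are no part of the job. Of the things that look like the tee, the largest one is meant.

How it is judged:
By the outcome, as a careful person would: the job done as asked, in the order asked, and still so for the second after the job is handed in, while the arm keeps its last pose, push and grip.
It also fails if it takes over 48 s, if anything falls off the work surface, if the arm or the gripper's body presses on something with over 40 N, if the wrist force passes 120 N, or if a joint passes its speed limit or range.

## Working session

There is one attempt and no reset: what is moved stays moved. The work goes in short steps, Python scripts to look and compute and a shell command to move; the robot and the scene stay as the last step left them, time stands still between calls to the robot, and variables do not carry over. Pictures are saved under pics/ and viewed, and the job is handed in when it is done.

```bash
ls; mkdir -p pics
python3 - <<'E'
from plant import telemetry, imaging, r
import cv2
s=telemetry.get_state()
print({k:s[k] for k in s})
for n in ["scene","top"]:
    p=imaging.snapshot(n); cv2.imwrite(f"pics/{n}0.png",p["image"])
    for t in ["tee","wedge","packer","nozzle","hammer","spray"]:
        print(n,t,[(round(b["score"],2),[int(x) for x in b["rect"]]) for b in imaging.boxes_of(p,t)][:4])
E
```

```text
pics
{'clock': 0.0, 'q': array([ 1.29081315,  0.6899602 , -0.19455402,  1.56633556,  0.15728521,
        0.90248546, -0.21510295]), 'qd': array([-3.63453030e-05, -1.04721840e-03,  4.31888436e-05,  9.96857958e-04,
        3.12970822e-04, -6.00727766e-04, -8.77356241e-04]), 'joint_torque': array([-1.89992929e-04, -5.27570021e+01, -1.26637559e+00, -1.53428078e+01,
       -5.25164197e-02,  6.63689832e-03,  1.40551952e-04]), 'tool_pos': array([ 0.19269726, -0.59389598,  0.23792814]), 'eef_rot': array([ 9.87709360e-01,  1.56299113e-01, -1.86659171e-04, -8.78619309e-04]), 'contact_force': array([-0.92062615,  0.13849449, -0.85172039]), 'moment': array([-0.0148123 ,  0.04112924, -0.01572699]), 'opening': 1.003262330234333}
scene tee [(0.68, [240, 126, 335, 207]), (0.62, [230, 203, 360, 321]), (0.58, [184, 361, 311, 480])]
scene wedge [(0.67, [368, 255, 441, 294])]
scene packer [(0.64, [362, 338, 440, 398])]
scene nozzle [(0.83, [405, 187, 419, 225])]
scene hammer [(0.64, [167, 121, 221, 239])]
scene spray [(0.71, [144, 224, 195, 304])]
top tee [(0.83, [337, 85, 419, 167]), (0.81, [277, 190, 386, 296]), (0.8, [290, 315, 382, 407])]
top wedge [(0.62, [222, 205, 276, 247])]
top packer [(0.8, [245, 124, 300, 174]), (0.62, [278, 189, 382, 295])]
top nozzle [(0.42, [221, 275, 236, 286])]
top hammer [(0.97, [393, 283, 447, 420]), (0.17, [416, 211, 463, 247])]
top spray [(0.77, [418, 213, 467, 246]), (0.58, [281, 188, 385, 296])]
```

View pics/scene0.png

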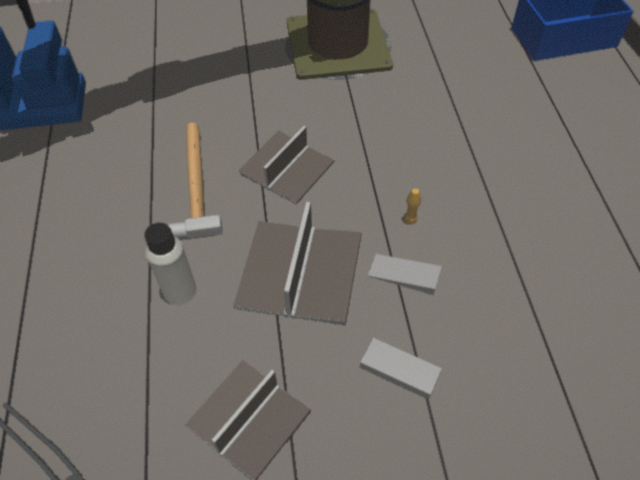

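View pics/top0.png

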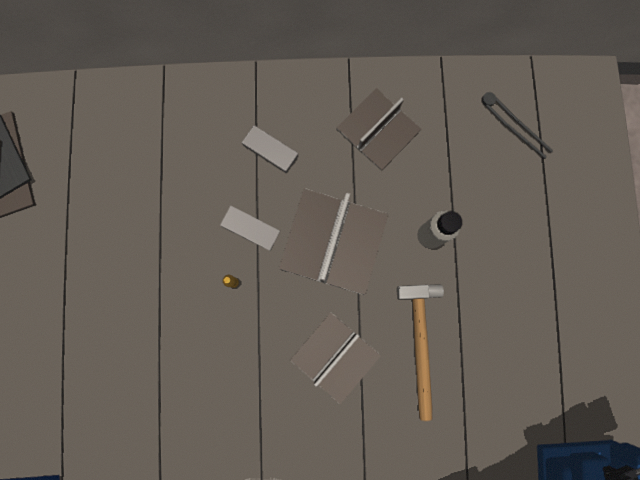

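The scene has three T-sections. In the top view they are at (378,126), (333,242) and (336,361); the middle one is the largest, and the wedge lies next to it, so it's the one meant. The wedge at (250,228) lies between the packer (270,149) and the nozzle (231,282), which matches the description. Next I'll measure these and check them in an enlarged crop.

```bash
cat > h.py <<'E'
import numpy as np, cv2
from plant import telemetry, imaging, r
from scipy.spatial.transform import Rotation as Ro
def ray(p,uv):
    """camera centre and world direction(s) for pixels (u,v)"""
    uv=np.asarray(uv,float).reshape(-1,1,2)
    n=cv2.undistortPoints(uv,np.array(p["camera_matrix"]),np.array(p["distortion"])).reshape(-1,2)
    d=np.c_[n,np.ones(len(n))]
    if "R" in p: R=np.array(p["R"]);t=np.array(p["t"]); return -R.T@t, d@R
    T=p["Twc"]; return T[:3,3], d@T[:3,:3].T
def onz(p,uv,z):
    c,d=ray(p,uv); return c+d*((z-c[2])/d[:,2:3])
def wrist():
    s=telemetry.get_state(); p=imaging.snapshot("wrist")
    T=np.eye(4);T[:3,:3]=Ro.from_quat(s["eef_rot"]).as_matrix();T[:3,3]=s["tool_pos"]
    p["Twc"]=T@np.array(p["hand_eye"]); return p
def proj(p,X):
    X=np.atleast_2d(X).astype(float)
    if "R" in p: R=np.array(p["R"]);t=np.array(p["t"],float)
    else: T=np.linalg.inv(p["Twc"]);R=T[:3,:3];t=T[:3,3]
    return cv2.projectPoints(X.reshape(-1,1,3),cv2.Rodrigues(R)[0],t,np.array(p["camera_matrix"]),np.array(p["distortion"]))[0].reshape(-1,2)
def pl(p,t,z,n=3):
    for b in imaging.place_of(p,t)[:n]:
        l=b["location"]; print(t,round(b["score"],2),[round(float(x),1) for x in l],onz(p,[l[1],l[0]],z)[0].round(4))
E
python3 - <<'E'
from h import *
for n in ["top","scene"]:
    p=imaging.snapshot(n); print(n,"cam",ray(p,[320,240])[0].round(3))
    for t,z in [("tee",0),("weld_toe",0),("wedge",0),("wedge_tip",0),("wedge_butt",.01),("packer",0),("nozzle",0)]: pl(p,t,z)
    im=p["image"]
    c=im[180:310,200:400] if n=="top" else im[190:330,220:450]
    cv2.imwrite(f"pics/{n}_crop.png",cv2.resize(c,None,fx=3.4,fy=3.4,interpolation=cv2.INTER_CUBIC))
    m=imaging.trace(p,"wedge")[0]["pixels"].astype(np.uint8)
    print("wedge rect",cv2.minAreaRect(cv2.findNonZero(m)))
E
```

```text
top cam [ 0.436 -0.111  0.987]
tee 0.96 [239.4, 334.6] [ 0.5761 -0.1583  0.    ]
tee 0.89 [360.9, 332.0] [ 0.3352 -0.1451  0.    ]
tee 0.76 [127.9, 377.4] [ 0.8091 -0.2563  0.    ]
weld_toe 0.86 [126.5, 375.0] [ 0.8123 -0.2514  0.    ]
weld_toe 0.68 [239.3, 327.5] [ 0.5767 -0.144   0.    ]
weld_toe 0.67 [355.5, 340.8] [ 0.3452 -0.1628  0.    ]
wedge_tip 0.71 [241.4, 274.3] [ 0.5756 -0.0364  0.    ]
wedge_tip 0.15 [146.7, 274.1] [ 0.7746 -0.0394  0.    ]
wedge_butt 0.76 [214.6, 226.4] [0.6317 0.0589 0.01  ]
packer 0.96 [147.8, 271.0] [ 0.7724 -0.033  -0.    ]
packer 0.72 [233.8, 429.9] [ 0.582 -0.352  0.   ]
nozzle 0.49 [281.5, 231.8] [0.4969 0.0506 0.    ]
wedge rect ((250.50001525878906, 228.00001525878906), (55.45448303222656, 21.913463592529297), 26.56505012512207)
scene cam [ 1.121 -0.186  0.863]
tee 0.89 [270.4, 298.8] [ 0.5708 -0.1555  0.    ]
tee 0.84 [420.1, 251.5] [ 0.8101 -0.2521  0.    ]
tee 0.58 [167.7, 285.7] [ 0.3429 -0.1523  0.    ]
weld_toe 0.82 [421.8, 254.2] [ 0.8131 -0.2486  0.    ]
weld_toe 0.68 [275.3, 305.2] [ 0.5818 -0.1463  0.    ]
weld_toe 0.65 [166.2, 285.9] [ 0.3393 -0.1515  0.    ]
wedge 0.84 [277.8, 403.3] [0.6105 0.0114 0.    ]
wedge_tip 0.87 [264.1, 371.3] [ 0.5765 -0.0352  0.    ]
wedge_butt 0.8 [283.8, 439.6] [0.6362 0.0641 0.01  ]
packer 0.7 [268.9, 297.1] [ 0.5675 -0.1579  0.    ]
packer 0.66 [372.8, 399.4] [ 0.7711 -0.03    0.    ]
nozzle 0.72 [220.2, 410.1] [0.4971 0.0487 0.    ]
wedge rect ((403.9411926269531, 272.2353210449219), (67.90996551513672, 29.10427474975586), 14.03624439239502)
```

View pics/scene_crop.png

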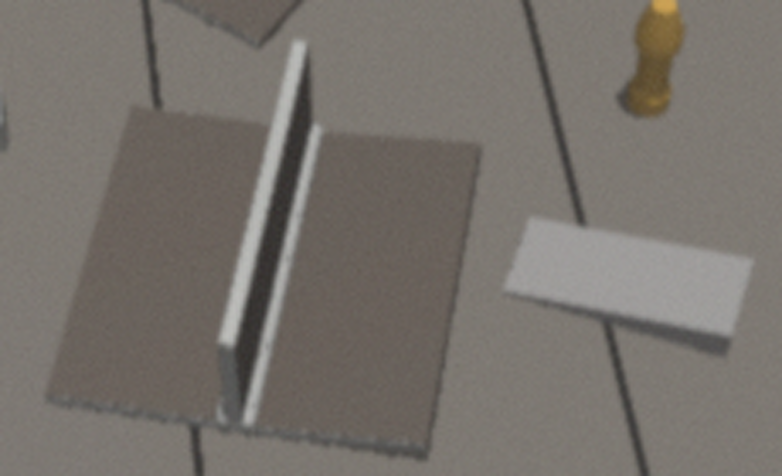

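View pics/top_crop.png

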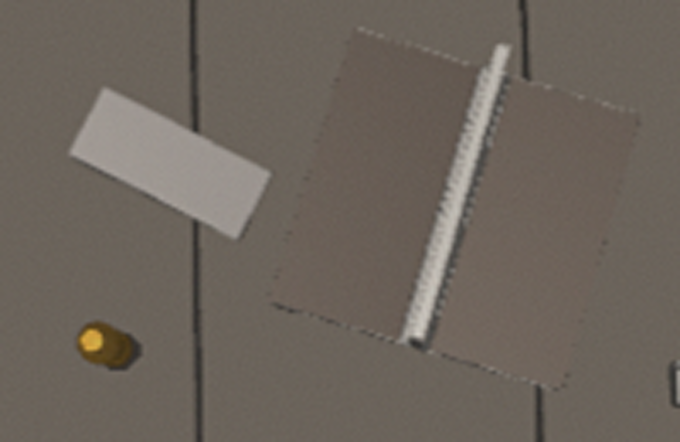

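The crops confirm it: the bent-up half of the tee faces the wedge, and the wedge's thin end (left end in the scene crop, about (515,255)) points at the tee. Now I'll refine the poses using the edges.

```bash
cat > g.py <<'E'
from h import *
def todelta(P):
    """world target P -> shift in tool axes from measured pose"""
    s=telemetry.get_state(); return Ro.from_quat(s["eef_rot"]).inv().apply(np.array(P)-s["tool_pos"])
E
python3 - <<'E'
from g import *
from scipy.optimize import least_squares
p=imaging.snapshot("top"); q=imaging.snapshot("scene")
# tee corners (pixels from crops)
ct=np.array([[358,28],[273,303],[638,118],[565,388]])/3.4+[200,180]
cs=np.array([[482,146],[427,450],[133,107],[47,402]])/3.4+[220,190]
def T(x,L):
    c,s=np.cos(x[2]),np.sin(x[2]); L=np.array(L,float); return np.c_[x[0]+c*L[:,0]-s*L[:,1],x[1]+s*L[:,0]+c*L[:,1],L[:,2]]
h=.0165
Lt=[[.085,.09,h],[-.085,.09,h],[.085,-.09,.008],[-.085,-.09,.008]]
Ls=[[-.085,.09,h],[.085,.09,h],[-.085,-.09,.008],[.085,-.09,.008]]
f1=lambda x:(proj(p,T(x,Lt))-ct).ravel()
f2=lambda x:(proj(q,T(x,Ls))-cs).ravel()
for n,f in [("top",f1),("scene",f2),("both",lambda x:np.r_[f1(x),f2(x)])]:
    s=least_squares(f,[.575,-.157,-.3]); print("tee",n,s.x.round(4),np.degrees(s.x[2]).round(2),np.abs(s.fun).max().round(2))
# wedge: top crop corners ; top face
wt=np.array([[104,87],[69,153],[272,172],[238,240]])/3.4+[200,180]
ws=np.array([[753,259],[730,338],[530,216],[504,291]])/3.4+[220,190]
Lw=[[.0225,.055,.02],[-.0225,.055,.02],[.0225,-.055,.002],[-.0225,-.055,.002]]
Lw2=[[-.0225,.055,.02],[.0225,.055,.02],[-.0225,-.055,.002],[.0225,-.055,.002]]
f1=lambda x:(proj(p,T(x,Lw))-wt).ravel()
f2=lambda x:(proj(q,T(x,Lw2))-ws).ravel()
for n,f in [("top",f1),("scene",f2),("both",lambda x:np.r_[f1(x),f2(x)])]:
    s=least_squares(f,[.605,.01,-.5]); print("wedge",n,s.x.round(4),np.degrees(s.x[2]).round(2),np.abs(s.fun).max().round(2))
w=imaging.snapshot("wrist");print(np.array(w["hand_eye"]).round(3), w["camera_matrix"])
E
```

```text
tee top [ 0.571  -0.1585 -0.318 ] -18.22 1.84
tee scene [ 0.5764 -0.154  -0.3205] -18.36 0.94
tee both [ 0.5738 -0.1558 -0.319 ] -18.28 2.6
wedge top [ 0.6027  0.0106 -0.4874] -27.93 0.22
wedge scene [ 0.6045  0.0137 -0.4913] -28.15 0.51
wedge both [ 0.6038  0.0125 -0.4899] -28.07 1.31
[[ 0.    -0.959 -0.284  0.074]
 [ 1.     0.    -0.    -0.001]
 [ 0.    -0.284  0.959 -0.147]
 [ 0.     0.     0.     1.   ]] [[397.0642214    0.         316.43276811]
 [  0.         397.0642214  238.45281656]
 [  0.           0.           1.        ]]
```

```bash
python3 -m creep '[[255,0.06,-0.053,0,5],[255,0.11,-0.097,0,10],[255,0.165,-0.146,0,15],[255,0.22,-0.195,0.01,20],[255,0.275,-0.243,0.02,25],[255,0.33,-0.292,0.03,30],[255,0.385,-0.34,0.05,36],[255,0.44,-0.389,0.06,36],[255,0.495,-0.437,0.07,36],[255,0.552,-0.487,0.088,36]]' 30
python3 -m creep '[[255,0,0,0,0],[255,0,0,0,0],[255,0,0,0,0]]'
python3 - <<'E'
from g import *
w=wrist(); cv2.imwrite("pics/w1.png",w["image"])
s=telemetry.get_state(); print(s["clock"],s["tool_pos"],s["q"].round(2),s["opening"],s["contact_force"]); M=Ro.from_quat(s["eef_rot"]).as_matrix(); print(M.round(3))
for t,z in [("tee",0),("weld_toe",0),("wedge",0),("wedge_tip",0),("wedge_butt",.01),("nozzle",0),("packer",0)]: pl(w,t,z)
E
```

```text
clock: 3.0
tool_pos: [0.5096, -0.0591, 0.1729]
eef_rot: [0.988, -0.156, 0.001, 0.0]
contact_force: [0.7, -1.0, 0.2]
opening: 0.008
clock: 3.38
tool_pos: [0.5075, -0.0629, 0.1732]
eef_rot: [0.987, -0.158, -0.0, 0.001]
contact_force: [-0.7, -0.5, 0.1]
opening: 0.003
3.425 [ 0.50761482 -0.06283865  0.17327984] [-0.02  0.64  0.08  1.98 -0.1   0.52 -1.76] 0.0038285203833746473 [ 0.06850953 -0.00452677 -0.91921953]
[[ 0.95  -0.312  0.   ]
 [-0.312 -0.95  -0.001]
 [ 0.     0.001 -1.   ]]
tee 0.9 [95.5, 406.9] [ 0.5745 -0.1568  0.    ]
tee 0.32 [98.0, 389.5] [ 0.5768 -0.1436  0.    ]
weld_toe 0.86 [100.2, 387.4] [ 0.5758 -0.1416  0.    ]
wedge 0.63 [126.7, 185.0] [0.6064 0.0138 0.    ]
wedge 0.24 [98.3, 404.6] [ 0.573  -0.1546  0.    ]
wedge_tip 0.75 [267.8, 194.7] [0.4954 0.0526 0.    ]
wedge_tip 0.59 [140.5, 255.8] [ 0.5789 -0.0352  0.    ]
wedge_butt 0.86 [118.3, 105.3] [0.6309 0.0663 0.01  ]
nozzle 0.82 [266.5, 200.2] [0.495  0.0476 0.    ]
```

View pics/w1.png

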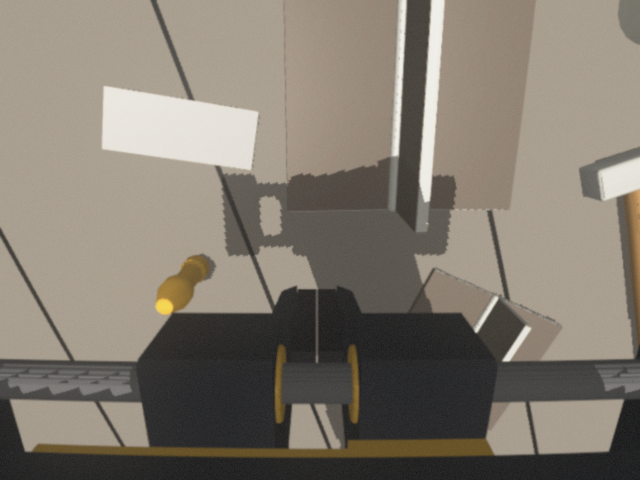

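The wrist view shows the large tee's raised edge as a line from (284,0) to (288,210), the wedge's top corners at about (103,87), (103,149), (258,112) and (250,170), and the nozzle base at (200,266).

Run:
```python
from g import *
from scipy.optimize import least_squares
w=wrist()
print(onz(w,[[288,210],[284,10]],.0165).round(4), onz(w,[[510,209]],.008).round(4))
e=onz(w,[[288,210],[284,10]],.0165); d=e[1]-e[0]; print("edge yaw",np.degrees(np.arctan2(d[1],d[0])))
def T(x,L):
    c,s=np.cos(x[2]),np.sin(x[2]); L=np.array(L,float); return np.c_[x[0]+c*L[:,0]-s*L[:,1],x[1]+s*L[:,0]+c*L[:,1],L[:,2]]
c=[[103,87],[103,149],[258,112],[250,170]]
L=[[.0225,.055,.02],[-.0225,.055,.02],[.0225,-.055,.002],[-.0225,-.055,.002]]
s=least_squares(lambda x:(proj(w,T(x,L))-c).ravel(),[.604,.0125,-.49]);print(s.x.round(4),np.degrees(s.x[2]),s.fun.round(1))
tee=np.array([.5738,-.1558,np.radians(-18.2)])
```

```text
[[ 0.522  -0.0412  0.0165]
 [ 0.6563 -0.0848  0.0165]] [[ 0.4658 -0.2112  0.008 ]]
edge yaw -17.96104231442816
[ 0.6046  0.0167 -0.4804] -27.522579017221805 [ 0.6 -0.2 -1.1  0.4 -0.2 -0.1  0.7  0. ]
```

```bash
python3 -m creep '[[255,0.01,-0.05,0,0],[255,0.02,-0.1,0,0],[255,0.024,-0.1175,0.04,0],[255,0.024,-0.1175,0.09,0],[255,0.024,-0.1175,0.13,0],[255,0.024,-0.1175,0.155,0],[255,0.024,-0.1175,0.167,0],[255,0.024,-0.1175,0.167,0],[255,0.024,-0.1175,0.167,0]]'
python3 - <<'E'
from g import *
s=telemetry.get_state(); print(s["clock"],s["tool_pos"],s["contact_force"])
w=wrist(); cv2.imwrite("pics/w2.png",w["image"])
w=imaging.snapshot("scene"); cv2.imwrite("pics/s2.png",w["image"])
E
```

```text
clock: 4.95
tool_pos: [0.5682, 0.0434, 0.007]
eef_rot: [0.988, -0.157, 0.001, -0.0]
contact_force: [-0.0, 0.0, -0.0]
opening: 0.003
4.95 [0.56818737 0.04339304 0.00695614] [-0.0274382   0.03218696 -0.03744486]
```

View pics/w2.png

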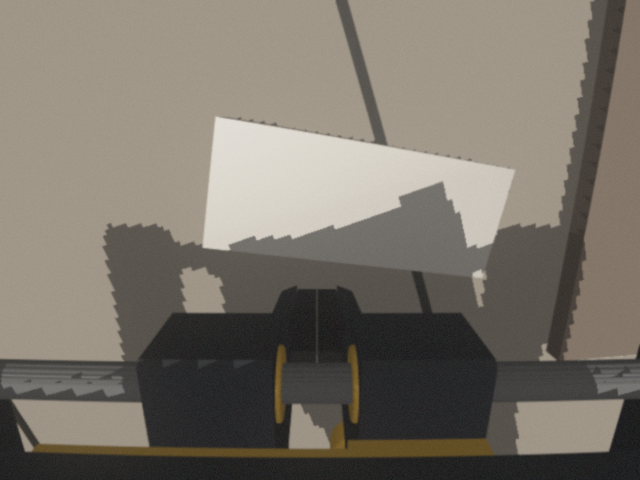

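View pics/s2.png

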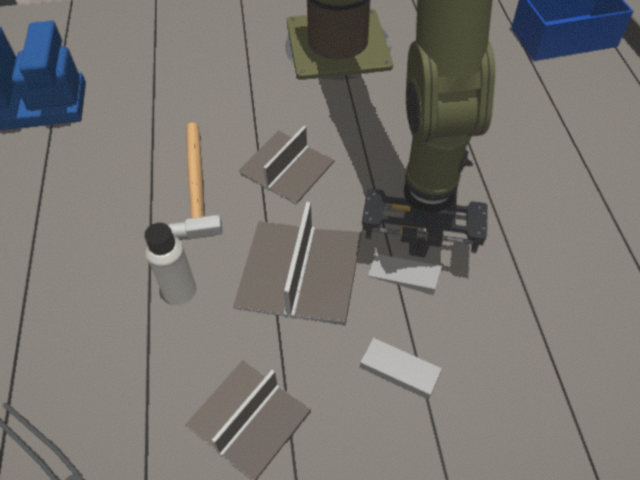

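```bash
python3 -m creep '[[255,0.004,0,0.003,0],[255,0.008,0,0.003,0],[255,0.011,0,0.003,0],[255,0.014,0,0.003,0],[255,0.017,0,0.003,0],[255,0.02,0,0.003,0],[255,0.023,0,0.003,0],[255,0.026,0,0.003,0],[255,0.029,0,0.003,0],[255,0.03,0,0.003,0]]'
python3 - <<'E'
from g import *
s=telemetry.get_state(); print(s["clock"],s["tool_pos"],s["contact_force"])
w=wrist(); cv2.imwrite("pics/w3.png",w["image"])
for t,z in [("wedge_tip",0),("wedge_butt",.01)]: pl(w,t,z)
E
```

```text
clock: 6.3
tool_pos: [0.5964, 0.0339, 0.0029]
eef_rot: [0.988, -0.157, 0.0, 0.0]
contact_force: [-1.9, 0.7, 1.4]
opening: 0.008
6.3 [0.59635077 0.0339224  0.00287578] [-1.92297536  0.67446106  1.3682082 ]
wedge_tip 0.8 [257.9, 495.0] [ 0.5945 -0.04    0.    ]
wedge_butt 0.62 [227.6, 361.1] [0.6262 0.0083 0.01  ]
```

View pics/w3.png

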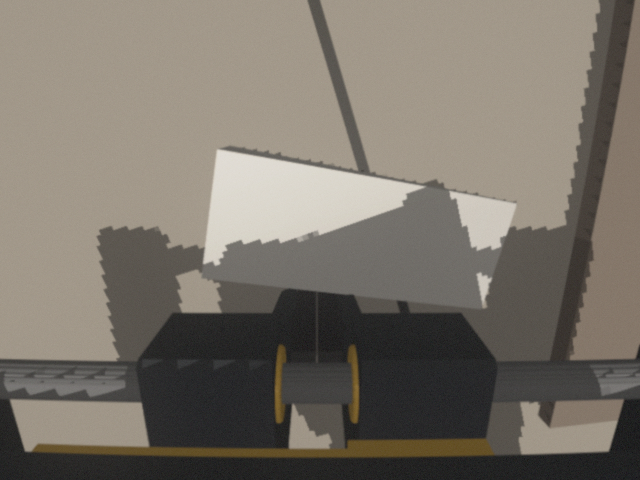

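```bash
cat >> g.py <<'E'
from scipy.optimize import least_squares
TEE=np.array([.5742,-.1545,np.radians(-18.1)])
def T(x,L):
    c,s=np.cos(x[2]),np.sin(x[2]); L=np.array(L,float); return np.c_[x[0]+c*L[:,0]-s*L[:,1],x[1]+s*L[:,0]+c*L[:,1],L[:,2]]
LW=[[.0225,.055,.02],[-.0225,.055,.02],[.0225,-.055,.002],[-.0225,-.055,.002]]
def fitw(w,c):
    "c: top-face corners +x butt,-x butt,+x tip,-x tip"
    s=least_squares(lambda x:(proj(w,T(x,LW))-c).ravel(),[.604,.0125,-.4]);x=s.x
    print("wedge",x.round(4),"rms",np.sqrt((s.fun**2).mean()).round(2)); 
    for n,P in [("centre",[0,0,0]),("tip",[0,-.055,0]),("butt",[0,.055,0]),("com",[0,.015,0])]:
        print(n,"in tee",intee(T(x,[P])[0]).round(4))
    print("rel yaw",np.degrees(x[2]-TEE[2]).round(2)); return x
def intee(P):
    c,s=np.cos(TEE[2]),np.sin(TEE[2]);d=np.array(P[:2])-TEE[:2];return np.array([c*d[0]+s*d[1],-s*d[0]+c*d[1]])
E
python3 - <<'E'
from g import *
w=wrist(); fitw(w,[[218,149],[203,276],[516,203],[484,307]]); print("tool",intee(telemetry.get_state()["tool_pos"]))
E
```

```text
wedge [ 0.622   0.0073 -0.5038] rms 1.13
centre in tee [-0.0048  0.1687]
tip in tee [-0.0151  0.1147]
butt in tee [0.0055 0.2227]
com in tee [-0.002   0.1834]
rel yaw -10.77
tool [-0.03752842  0.18597108]
```

```bash
python3 -m creep '[[255,-0.015,0,0,0],[255,-0.016,0.025,0,0],[255,-0.015,0.045,0,0],[255,-0.01,0.045,0,0],[255,-0.007,0.045,0,0],[255,-0.004,0.045,0,0],[255,-0.001,0.045,0,0],[255,0.002,0.045,0,0],[255,0.004,0.045,0,0],[255,0.004,0.045,0,0]]'
python3 - <<'E'
from g import *
s=telemetry.get_state(); print(s["clock"],s["tool_pos"],s["contact_force"],intee(s["tool_pos"]))
w=wrist(); cv2.imwrite("pics/w4.png",w["image"])
for t,z in [("wedge_tip",0),("wedge_butt",.01)]: pl(w,t,z)
E
```

```text
clock: 7.75
tool_pos: [0.5864, -0.0099, 0.003]
eef_rot: [0.988, -0.157, 0.001, -0.0]
contact_force: [-0.4, 0.0, 0.0]
opening: 0.008
7.75 [ 0.58640995 -0.0098628   0.00295977] [-0.41367593  0.00669091  0.04637197] [-0.03332962  0.14127328]
wedge_tip 0.64 [229.9, 382.1] [ 0.6099 -0.0434  0.    ]
wedge_butt 0.95 [220.4, 81.4] [0.6507 0.0615 0.01  ]
```

View pics/w4.png

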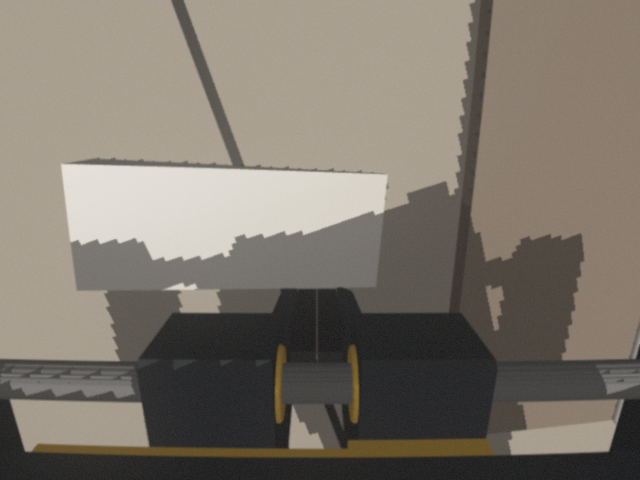

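Run:
```python
from g import *
w=wrist(); fitw(w,[[63,164],[77,290],[388,175],[377,287]])
for X in [.085,0,-.085]: print(proj(w,T(TEE,[[X,.09,.0165],[X,.09,.008]])).round(0).tolist())
```

```text
wedge [ 0.6292  0.0088 -0.3712] rms 0.82
centre in tee [0.0016 0.1723]
tip in tee [-0.0015  0.1174]
butt in tee [0.0046 0.2272]
com in tee [0.0024 0.1873]
rel yaw -3.17
[[492.0, -31.0], [481.0, -22.0]]
[[465.0, 240.0], [457.0, 234.0]]
[[442.0, 435.0], [436.0, 421.0]]
```

```bash
python3 -m creep '[[255,0.002,0,0,0],[255,0.004,0,0,0],[255,0.004,0,0,0],[255,-0.015,0,0,0],[255,-0.02,0,-0.03,0],[255,-0.01,-0.02,-0.06,-10],[255,0,-0.05,-0.06,-20],[255,0.015,-0.09,-0.06,-30],[255,0.03,-0.12,-0.06,-40],[255,0.037,-0.124,-0.06,-50]]'
python3 -m creep '[[255,0,0,0,-10],[255,0,0,0,-20],[255,0,0,0,-30],[255,0,0,0,-40],[255,0,0,0,-40]]'
python3 - <<'E'
from g import *
s=telemetry.get_state(); print(s["clock"],s["tool_pos"],s["q"].round(2),s["contact_force"],intee(s["tool_pos"])); print(Ro.from_quat(s["eef_rot"]).as_matrix().round(3))
for n in ["scene","top"]:
    w=imaging.snapshot(n); cv2.imwrite(f"pics/{n}5.png",cv2.resize(w["image"][180:340,220:460] if n=="scene" else w["image"][150:310,190:430],None,fx=3.3,fy=3.3,interpolation=cv2.INTER_CUBIC))
    for t,z in [("wedge_tip",0),("wedge_butt",.01)]: 
        b=imaging.place_of(w,t)[0]; l=b["location"]; P=onz(w,[l[1],l[0]],z)[0]; print(n,t,b["score"],intee(P).round(4))
E
```

```text
clock: 9.2
tool_pos: [0.6614, 0.1004, 0.0633]
eef_rot: [0.96, 0.28, 0.002, -0.001]
contact_force: [-0.6, -0.2, 0.6]
opening: 0.001
clock: 9.82
tool_pos: [0.6598, 0.0963, 0.0629]
eef_rot: [0.81, 0.587, 0.0, -0.0]
contact_force: [-0.6, 0.2, -0.1]
opening: 0.007
9.825 [0.65976081 0.09628432 0.06291405] [-0.05  0.98 -0.31  1.54  0.41  0.69 -0.87] [-0.64000552  0.22674386 -0.08189361] [0.00341412 0.26495617]
[[ 0.312  0.95   0.001]
 [ 0.95  -0.312  0.001]
 [ 0.001  0.001 -1.   ]]
scene wedge_tip 0.8 [-0.0011  0.1189]
scene wedge_butt 0.6 [0.0013 0.2242]
top wedge_tip 0.55 [0.0014 0.1142]
top wedge_butt 0.69 [0.0062 0.2274]
```

View pics/scene5.png

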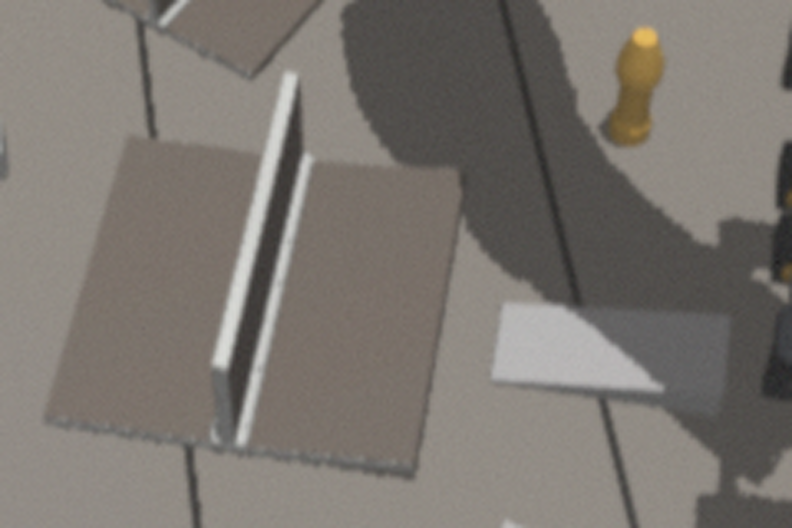

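View pics/top5.png

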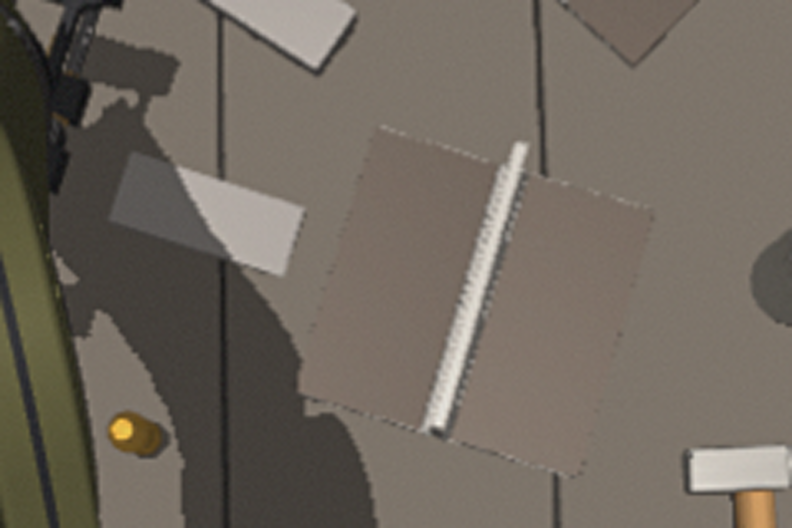

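```bash
python3 -m creep '[[255,0,0,0.04,0],[255,0,0,0.056,0],[255,0,0,0.056,0],[255,-0.01,0,0.056,0],[255,-0.02,0,0.056,0],[255,-0.03,0,0.056,0],[255,-0.04,0,0.056,0],[255,-0.05,0,0.056,0],[255,-0.058,0,0.056,0],[255,-0.064,0,0.056,0]]'
python3 - <<'E'
from g import *
s=telemetry.get_state(); print(s["clock"],s["tool_pos"],s["contact_force"],intee(s["tool_pos"]))
for n in ["scene","top"]:
    w=imaging.snapshot(n); cv2.imwrite(f"pics/{n}6.png",cv2.resize(w["image"][180:340,220:460] if n=="scene" else w["image"][150:310,190:430],None,fx=3.3,fy=3.3,interpolation=cv2.INTER_CUBIC))
E
```

```text
clock: 11.38
tool_pos: [0.6397, 0.0354, 0.0071]
eef_rot: [0.809, 0.588, 0.0, 0.0]
contact_force: [2.1, 3.0, 2.7]
opening: 0.005
11.375 [0.63967116 0.03544711 0.00709088] [2.14888274 3.04162004 2.72258212] [0.00321927 0.20088807]
```

View pics/scene6.png

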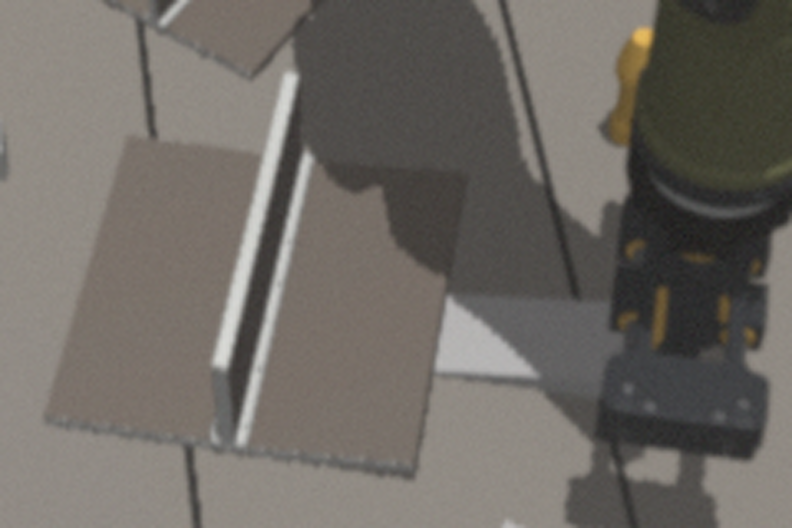

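View pics/top6.png

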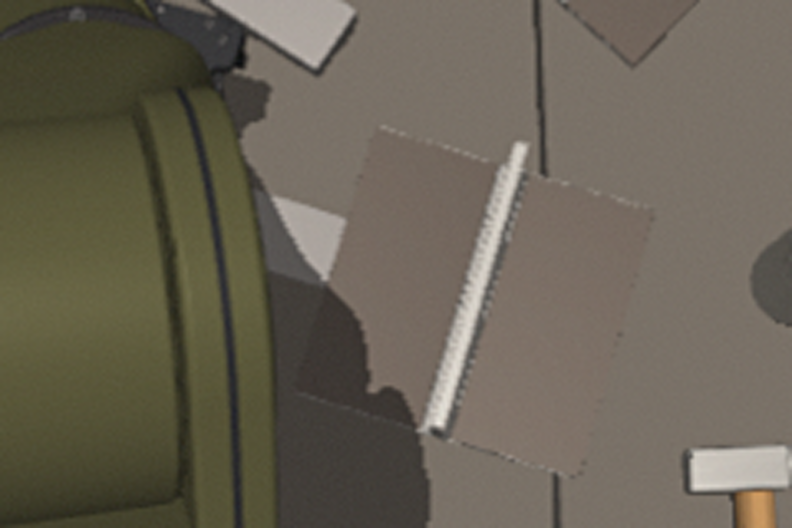

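The tip is under the middle of the raised edge, at about (440,335) in the scene crop. I'll keep pushing slowly and watch the force.

```bash
python3 -m creep '[[255,-0.003,0,0,0],[255,-0.005,0,0,0],[255,-0.007,0,0,0],[255,-0.009,0,0,0]]'
python3 -m creep '[[255,-0.0015,0,0,0],[255,-0.003,0,0,0]]'
```

```text
clock: 11.98
tool_pos: [0.6364, 0.0269, 0.0067]
eef_rot: [0.809, 0.588, -0.0, -0.0]
contact_force: [0.2, 2.8, 0.1]
opening: 0.004
clock: 12.22
tool_pos: [0.6355, 0.0239, 0.0067]
eef_rot: [0.809, 0.588, -0.0, 0.0]
contact_force: [1.2, 1.8, -0.9]
opening: 0.009
```

```bash
for i in 1 2 3; do :; done; python3 -m creep '[[255,-0.001,0,0,0],[255,-0.002,0,0,0]]'
python3 -m creep '[[255,-0.001,0,0,0],[255,-0.002,0,0,0]]'
```

```text
clock: 12.48
tool_pos: [0.6349, 0.022, 0.0067]
eef_rot: [0.809, 0.588, -0.0, 0.0]
contact_force: [1.4, 1.4, -0.5]
opening: 0.002
clock: 12.72
tool_pos: [0.6344, 0.0202, 0.0068]
eef_rot: [0.809, 0.588, -0.0, 0.0]
contact_force: [0.5, 1.7, -0.9]
opening: 0.004
```

```bash
python3 -m creep '[[255,-0.001,0,0,0],[255,-0.002,0,0,0]]'
```

```text
clock: 12.98
tool_pos: [0.6339, 0.0185, 0.0069]
eef_rot: [0.809, 0.588, -0.0, 0.0]
contact_force: [1.2, 1.9, -1.5]
opening: 0.002
```

```bash
python3 -m creep '[[255,-0.001,0,0,0],[255,-0.002,0,0,0]]'
```

```text
clock: 13.22
tool_pos: [0.6333, 0.0166, 0.0069]
eef_rot: [0.809, 0.588, -0.0, 0.0]
contact_force: [0.9, 1.4, -0.7]
opening: 0.008
```

```bash
python3 -m creep '[[255,-0.001,0,0,0],[255,-0.002,0,0,0]]'
```

```text
clock: 13.48
tool_pos: [0.6327, 0.0147, 0.0069]
eef_rot: [0.809, 0.588, 0.0, 0.0]
contact_force: [0.8, 1.1, -1.9]
opening: 0.007
```

```bash
python3 -m creep '[[255,-0.001,0,0,0],[255,-0.002,0,0,0]]'
```

```text
clock: 13.72
tool_pos: [0.6321, 0.0128, 0.0069]
eef_rot: [0.809, 0.588, -0.0, 0.0]
contact_force: [1.8, 1.0, -2.7]
opening: 0.005
```

```bash
python3 -m creep '[[255,-0.001,0,0,0],[255,-0.002,0,0,0]]'
```

```text
clock: 13.98
tool_pos: [0.6315, 0.0109, 0.0069]
eef_rot: [0.809, 0.588, 0.0, 0.0]
contact_force: [-0.4, 1.5, -1.8]
opening: 0.006
```

```bash
python3 -m creep '[[255,-0.001,0,0,0],[255,-0.002,0,0,0]]'
```

```text
clock: 14.22
tool_pos: [0.6309, 0.009, 0.0069]
eef_rot: [0.809, 0.588, -0.0, 0.0]
contact_force: [0.1, 1.6, -1.8]
opening: 0.006
```

```bash
python3 -m creep '[[255,-0.001,0,0,0],[255,-0.002,0,0,0]]'
```

```text
clock: 14.48
tool_pos: [0.6302, 0.0071, 0.0069]
eef_rot: [0.809, 0.588, 0.0, 0.0]
contact_force: [0.6, 1.6, -1.8]
opening: 0.006
```

```bash
python3 -m creep '[[255,-0.001,0,0,0],[255,-0.002,0,0,0]]'
```

```text
clock: 14.72
tool_pos: [0.6296, 0.0051, 0.0069]
eef_rot: [0.809, 0.588, -0.0, 0.0]
contact_force: [0.6, 1.4, -1.4]
opening: 0.006
```

```bash
python3 -m creep '[[255,-0.001,0,0,0],[255,-0.002,0,0,0]]'
python3 - <<'E'
from g import *
s=telemetry.get_state(); print(intee(s["tool_pos"]),s["contact_force"])
n="scene"
w=imaging.snapshot(n); cv2.imwrite(f"pics/{n}7.png",cv2.resize(w["image"][180:340,220:460],None,fx=3.3,fy=3.3,interpolation=cv2.INTER_CUBIC))
E
```

```text
clock: 14.98
tool_pos: [0.6293, 0.0043, 0.0069]
eef_rot: [0.809, 0.588, 0.001, -0.0]
contact_force: [0.7, 3.9, -2.3]
opening: 0.005
[0.00309156 0.16803296] [ 0.66110731  3.93547978 -2.30142259]
```

View pics/scene7.png

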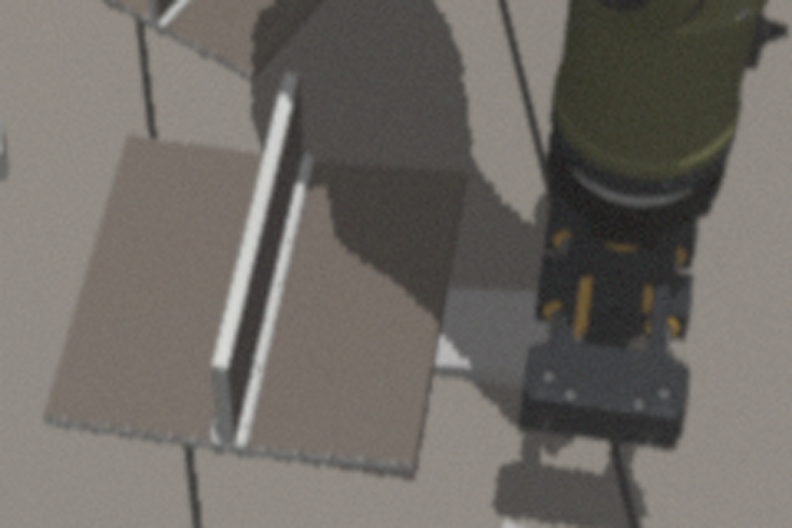

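In the scene crop the tee hasn't moved: its corners are still at (128,137), (465,175), (412,475) and (47,418). The push has just started to rise, so I'll take finer steps.

```bash
python3 -m creep '[[255,-0.0005,0,0,0],[255,-0.0005,0,0,0]]'
```

```text
clock: 15.28
tool_pos: [0.6293, 0.0042, 0.007]
eef_rot: [0.809, 0.588, 0.001, -0.0]
contact_force: [2.0, 4.5, -2.6]
opening: 0.003
```

```bash
python3 -m creep '[[255,-0.0005,0,0,0],[255,-0.0005,0,0,0]]'
```

```text
clock: 15.52
tool_pos: [0.6292, 0.0041, 0.007]
eef_rot: [0.809, 0.588, 0.001, -0.001]
contact_force: [1.4, 4.8, -2.9]
opening: 0.002
```

```bash
python3 -m creep '[[255,-0.001,0,0,0],[255,-0.001,0,0,0]]'
```

```text
clock: 15.78
tool_pos: [0.6292, 0.0041, 0.007]
eef_rot: [0.809, 0.588, 0.002, -0.001]
contact_force: [2.2, 6.4, -2.9]
opening: 0.006
```

```bash
python3 -m creep '[[255,-0.001,0,0,0],[255,-0.001,0,0,0],[255,-0.001,0,0,0]]'
```

```text
clock: 16.15
tool_pos: [0.6292, 0.004, 0.0071]
eef_rot: [0.809, 0.588, 0.002, -0.001]
contact_force: [2.7, 7.1, -4.3]
opening: 0.003
```

```bash
python3 -m creep '[[255,-0.001,0,0,0],[255,-0.001,0,0,0],[255,-0.001,0,0,0]]'
python3 - <<'E'
from g import *
for n in ["scene","top"]:
    w=imaging.snapshot(n); cv2.imwrite(f"pics/{n}8.png",cv2.resize(w["image"][180:340,220:460] if n=="scene" else w["image"][150:310,190:430],None,fx=3.3,fy=3.3,interpolation=cv2.INTER_CUBIC))
E
```

```text
clock: 16.52
tool_pos: [0.6292, 0.004, 0.0071]
eef_rot: [0.808, 0.589, 0.003, -0.001]
contact_force: [1.6, 8.6, -3.9]
opening: 0.006
```

View pics/scene8.png

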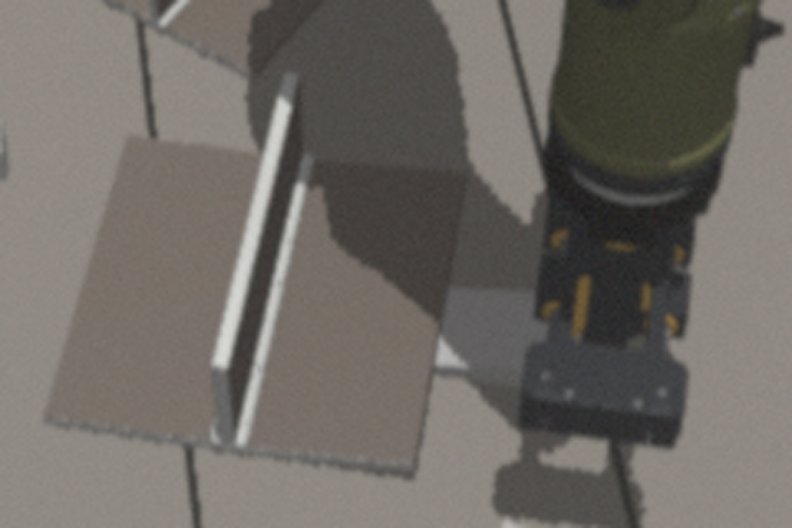

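The wedge is snug: about 8.7 N of push, no advance over the last 4 mm commanded, and the tee hasn't moved. Next I'll back off, lift, and go above the flange 20 mm in from the edge.

```bash
python3 -m creep '[[255,0.01,0,0,0],[255,0.03,0,0,0],[255,0.03,0,-0.03,0],[255,0.03,0,-0.06,0],[255,-0.02,0,-0.06,0],[255,-0.06,0,-0.06,0],[255,-0.09,0,-0.06,0],[255,-0.09,0,-0.06,0],[255,-0.09,0,-0.06,0]]'
python3 - <<'E'
from g import *
s=telemetry.get_state(); print(s["clock"],s["tool_pos"],s["contact_force"],intee(s["tool_pos"]),todelta(T(TEE,[[.002,.07,.016]])[0]).round(4))
for n in ["scene","wrist"]:
    w=wrist() if n=="wrist" else imaging.snapshot(n); cv2.imwrite(f"pics/{n}9.png",w["image"])
E
```

```text
clock: 17.75
tool_pos: [0.6007, -0.0843, 0.0671]
eef_rot: [0.809, 0.588, 0.001, -0.0]
contact_force: [-0.1, 0.6, 0.7]
opening: 0.006
17.75 [ 0.60067856 -0.08429929  0.06714812] [-0.14760289  0.57928604  0.70231538] [0.00335858 0.07495315] [-0.005  -0.0014  0.0511]
```

View pics/wrist9.png

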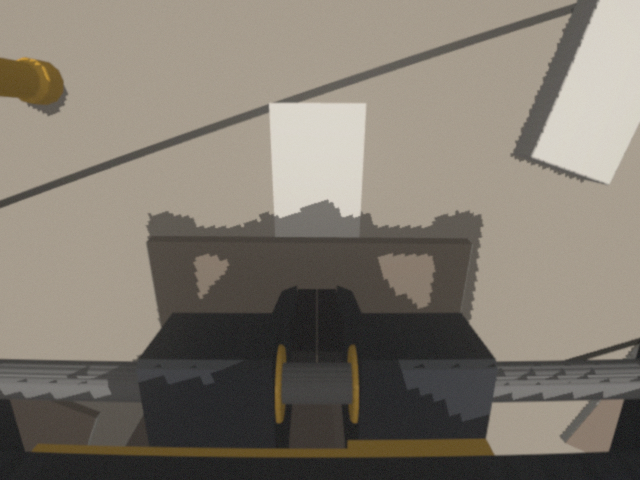

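View pics/scene9.png

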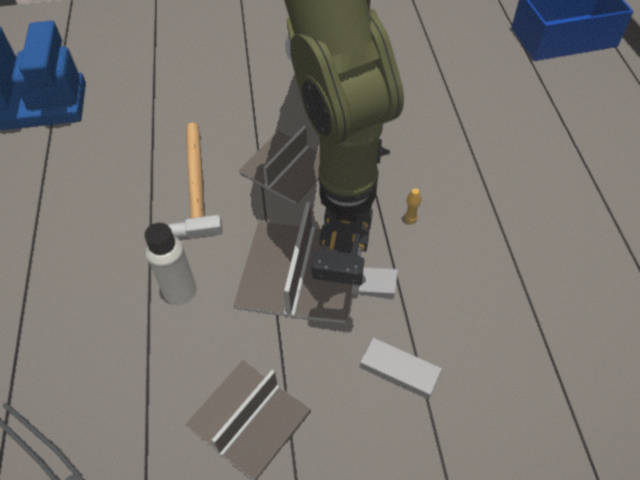

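The wrist view shows the wedge (270–365, 103–237) entering squarely under the middle of the raised edge, which is the line at row 238 from u=150 to 470. I'll check where the press point falls relative to that edge.

Run:
```python
from g import *
w=wrist()
R=Ro.from_quat(telemetry.get_state()["eef_rot"]);tp=telemetry.get_state()["tool_pos"]
for uv,z in [([317,238],.0174),([150,238],.0174),([470,240],.0174),([317,103],.02),([270,103],.02),([365,103],.02)]:
    P=onz(w,uv,z)[0]; print(uv,"tool",R.inv().apply(P-tp).round(4),"tee",intee(P).round(4))
```

```text
[317, 238] tool [0.0166 0.0008 0.0496] tee [0.0038 0.092 ]
[150, 238] tool [ 0.0166 -0.0861  0.0496] tee [-0.083   0.0916]
[470, 240] tool [0.0155 0.0804 0.0496] tee [0.0834 0.0912]
[317, 103] tool [0.0828 0.0007 0.0471] tee [0.0035 0.1582]
[270, 103] tool [ 0.0828 -0.0212  0.0471] tee [-0.0184  0.1581]
[365, 103] tool [0.0828 0.0231 0.0471] tee [0.0258 0.1583]
```

```bash
python3 -m creep '[[255,-0.004,-0.001,0.02,0],[255,-0.008,-0.001,0.035,0],[255,-0.008,-0.001,0.043,0],[255,-0.008,-0.001,0.047,0],[255,-0.008,-0.001,0.049,0],[255,-0.008,-0.001,0.05,0],[255,-0.008,-0.001,0.05,0]]'
```

```text
clock: 18.77
tool_pos: [0.5967, -0.0934, 0.0172]
eef_rot: [0.809, 0.588, 0.0, 0.0]
contact_force: [-0.4, 0.2, 0.5]
opening: 0.005
```

```bash
python3 -m creep '[[255,0,0,0.001,0],[255,0,0,0.002,0],[255,0,0,0.002,0]]'
```

```text
clock: 19.15
tool_pos: [0.5967, -0.0934, 0.0155]
eef_rot: [0.809, 0.588, 0.0, 0.0]
contact_force: [-1.0, -0.3, 4.0]
opening: 0.006
```

```bash
python3 -m creep '[[255,0,0,0.001,0],[255,0,0,0.002,0],[255,0,0,0.002,0]]'
```

```text
clock: 19.52
tool_pos: [0.5968, -0.0934, 0.0152]
eef_rot: [0.809, 0.588, 0.0, 0.001]
contact_force: [-5.4, -0.1, 18.6]
opening: 0.006
```

```bash
python3 -m creep '[[255,0,0,-0.0003,0],[255,0,0,-0.0004,0],[255,0,0,-0.0004,0],[255,0,0,-0.0004,0]]'
python3 - <<'E'
from g import *
s=telemetry.get_state(); print(s["clock"],s["tool_pos"],s["contact_force"],s["moment"])
ws={}
for n in ["scene","wrist","top"]:
    w=wrist() if n=="wrist" else imaging.snapshot(n); cv2.imwrite(f"pics/{n}10.png",w["image"]); ws[n]=w
a=cv2.imread("pics/scene0.png")[180:340,220:460]; b=ws["scene"]["image"][180:340,220:460]
cv2.imwrite("pics/cmp10.png",cv2.resize(np.vstack([a,b]),None,fx=1.85,fy=1.85,interpolation=cv2.INTER_CUBIC))
E
```

```text
clock: 20.02
tool_pos: [0.5968, -0.0933, 0.0152]
eef_rot: [0.809, 0.588, 0.0, 0.001]
contact_force: [-3.9, -0.4, 16.0]
opening: 0.004
20.025 [ 0.59675987 -0.09334122  0.01521673] [-3.89375922 -0.39201519 16.00847349] [0.07798396 0.72646499 0.07871519]
```

View pics/cmp10.png

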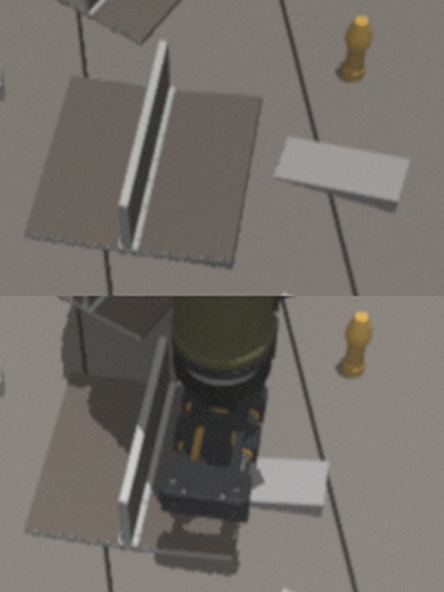

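View pics/wrist10.png

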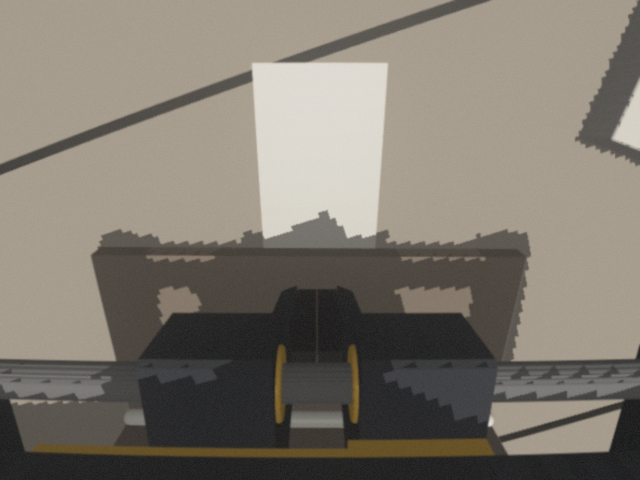

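```bash
python3 -m creep '[[255,0,0,0,0],[255,0,0,0,0],[255,0,0,0,0],[255,0,0,0,0],[255,0,0,0,0],[255,0,0,0,0],[255,0,0,0,0],[255,0,0,0,0]]'
```

```text
clock: 21.18
tool_pos: [0.5968, -0.0934, 0.0152]
eef_rot: [0.809, 0.588, 0.0, 0.001]
contact_force: [-4.3, 0.1, 16.2]
opening: 0.003
```

```bash
python3 -c "
from plant import r
print(r.finish_job())"
```

```text
the job is handed in; nothing more can be done
None
```

The wedge is snug under the middle of the large T-section's raised edge, and I handed the job in at 21.2 s of the 48 s allowed, still pressing there with about 16 N.

- **Lining up:** with the fingers closed and nothing picked up, I pushed the wedge sideways and turned it about 10°. That brought it square to the raised edge and about in the middle.
- **Pushing in:** I pushed on the thick end. It slid at about 2–3 N, then stopped once about 44 mm was under the edge, which means a gap of about 9 mm. The push rose to about 9 N with no further movement, below the 14 N limit.
- **Press test:** I pressed an estimated 12–25 mm in from the edge, above the wedge. The tool sank only about 0.3 mm as the press rose from 4 N to 18.6 N. Without the wedge, 3–6 N would have tipped the T-section.
- **Final hold:** I eased the press to 16 N, and it held steady for over a second.
- **Pictures:** in the before-and-after camera views, the visible parts of the T-section had not shifted. The other things I could see were where they started.

**Small discrepancies:** the positions from different cameras disagreed by 2–3 mm, so the wedge may be a few millimetres off the exact middle. The final press also had a steady sideways force of about 4 N, but nothing slid.

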